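# Fit a fresh battery pack in the air-sampling pump and lock it

## Task

Fit the fresh battery pack in the open bay on top of the air-sampling pump: hook its toe, the end with the brass contacts, under the lip and push back the sprung contacts, rock the heel down until the pack lies flat and fully home on the bay floor, then slide the orange catch all the way over its heel. The pump and its contacts are delicate, so feel your way in gently and never force anything, and leave the things standing around it alone.

Things in the scene. Friction and masses are not known exactly. Their poses are not given: they have to be found in the camera images.
- pump: Air-sampling pump: grey-black case 160 x 130 mm, flat top 56 mm above the worktop; does not move. Origin 5 mm toward +x from the middle of its underside. x runs along the battery bay in its top, from heel end (orange catch) to toe end (black lip), roughly away from the robot; z up. Left (+y) of the bay a flat panel with a knob 8 mm high at (-19, 46) mm; right of it 19 mm of flat rim.
- bay_seat (a point): Point on the bay floor where the seated pack's origin belongs: 44 mm above the worktop, midway between the long side walls (40 mm apart, rim 12 mm above the floor, 1.5 mm chamfers) and 35 mm from the sharp-edged heel wall. Axes as the pump's. The pack goes in only toe first and tilted: flat, it is too long to pass between heel wall and lip.
- bay_lip (a point): Mid-edge of the fixed lip over the toe end: 67 mm from the heel wall, 9.5 mm above the bay floor; the lip is 3 mm thick and runs on to +x. Axes as the pump's. Under it a sprung contact carrier 8 mm high, its face 1 mm beyond this edge, yields 3.5 mm toward +x (8 N at first, 13 N at 2 mm, 17 N at its hard stop: do not ram). The heel drops only with it over 2 mm in.
- pack: Battery pack, black, blue-white patch on top, 70 x 38 x 26 mm, 0.14 kg, lying flat. Origin: centre of its underside, z up, x to its toe. Full-height body from x = -28 to +29 mm. Toe: grey tongue with brass contacts, 6 long, 30 wide, 7 high; heel: ledge 7 long, 10.5 high; both flush with the underside. Seated it stands 14 mm above the rim: hold the top 12 mm of its long sides (38 mm apart).
- catch (a joint): Travel of the orange catch on the pump's top at the bay's heel end, m: 0 open (front edge 2.5 mm behind the heel wall), 0.0075 shut (5 mm past it, over the pack's heel ledge). Slides to the pump's +x against 2 N of friction, stays where left, starts near 0. Its plate, 4 mm thick, lies on the rim: it passes the ledge, 1.5 mm to spare, only when the pack is down.
- catch_tab (a point): Top centre of the catch's upright thumb tab, 14.5 mm above the pump's top; the tab is 8 mm long (pump x), 22 mm wide and stands 11 mm above the plate, which reaches 16 mm forward and 8 mm back of it between two rails 4.5 mm high. Moves with the catch; axes as the pump's.
- timer: White lab timer lying left of the pump, 62 x 66 x 18 mm; bystander. Origin: centre of its underside.
- petri: Round clear petri dish with amber content, 61 mm across, 15 mm high, left of the pump; bystander. Origin: centre of its underside.
- media_bottle: Amber bottle with blue cap, 52 x 49 x 113 mm, behind the pump; bystander. Origin: centre of its underside.
- pen: White marker pen with a blue cap lying behind the pump, 12 x 135 x 14 mm; bystander. Origin: centre of its underside.
Not all that is in view belongs to the job. What is shaped like the pack but purple is not meant.

How it is judged:
By the outcome, as a careful person would: the job done as asked, in the order asked, and still so for the second after the job is handed in, with the robot touching nothing.
It also fails if it takes over 72 s, if anything falls off the work surface, if the arm or the gripper's body presses on something with over 40 N, if the wrist force passes 120 N, or if a joint passes its speed limit or range.

## Robot

A 6-joint arm with a two-finger parallel gripper is mounted at the origin on a cart in front of the work surface, level with it; the furniture and walls round the work are solid. World frame = base frame: x ahead of the robot, y to its left, z up, the work surface at z = 0. Lengths are in m, angles in rad, forces in N, time in s.
With the tool pointing down it reaches from about 0.275 to 0.875 m from the base axis. Payload 12.5 kg.
Tool frame: the origin (TCP) lies at the very end of the fingers, on their centre line; the grasp point (between the pads) lies 19 mm behind it; z points along the fingers, y is the line along which they close (so a half turn about z gives the same grasp; the last joint's range is limited). The gripper opens to 85 mm and grips with 20 to 120 N. Pads are 22 mm wide; open, the fingers measure 114 mm over their backs; the gripper's body (76 mm by 85 mm) begins 54 mm behind the grasp point. The pads swing forward as they close: fully open they stand 13 mm farther back than shut.
Start: joints at [-1.331, 0.351, 1.652, -0, 1.139, -0.085], TCP at [0.176, -0.521, 0.231] pointing down, gripper open.
Joint ranges: [-2.75, 2.75], [-0.79, 2.1], [0.01, 2.65], [-1.57, 4.71], [0.07, 3.14], [-2.87, 2.87]. Speed limits (rad/s): [2.22, 2.22, 2.79, 3.14, 3.14, 3.14].

## Interface

Orientations are given as a unit quaternion [w, x, y, z].
In Python, from plant import get_state, capture, hand_in, recognise gives the robot as it stands.
- The arm moves only by the tool play_rows, never from a script. Its arguments are lists of equal length, an entry for each row: "rot": the turn, a rotation vector about the tool's x, y, z in units of 6 degrees (1.0 is 6 degrees), a list of three; "slide": the shift along the tool's x, y, z in units of 30 mm (1.0 is 30 mm), a list of three; "fingers": the opening, from 0 (shut) to 1 (fully open). A call has exactly 8 rows; each row is the pose to reach, as a shift and turn from the pose commanded when the call began, along the tool's axes at that moment; what a row does not reach only later rows make up. A row lasts 1/12 s, in which the tool goes at most 41.7 mm and 7.16 degrees, less where a joint would pass 70% of its speed; a pose out of reach is approached as far as the arm can. A call with a gripper value outside its range is refused whole. The fingers move at their own pace and stop on an object; "force" is the grip in N (left out, the last holds). Time passes only in rows, so rows that repeat a pose let the fingers close, or fill a call up. It gives the time, the measured TCP pose, the force, the opening and the grip force at its end, in the units of the state.
- get_state(): the state, without advancing time (a new reading comes with each control period).
- capture(name): name is "scene" or "side" or "wrist"; returns a dict with "color" (420x560x3 uint8, blue, green, red), "range_z" (420x560 float32, m along the optical axis (not along the pixel's ray), 0 where there is no reading), "mtx" (3x3 intrinsics, pixels), "extrinsics" (4x4, takes a point from camera to world coordinates). Camera axes: x right, y down, z forward; pixel columns grow to the right and rows downward; lengths in m; the calibration is good to about 2 mm. A picture is of the moment at which its call begins.
- hand_in(): hands the job in; it is judged then, once.
Trained networks look in a picture, given as the dict that the camera call returned (one of the last four; its "shot" number tells which), for a name from the list of things; names that differ only in an ending like _2 or _b are one class to them, and where a whole thing is asked for, a point or a joint stands for the part that bears it (a point fixed in the world has none). Each returns a list of dicts, best first, with "score" (0 to 1); they miss things now and then, are a little off and sometimes report something else, mostly with a low value. They report only what shows in the picture. A call takes as long as a camera call. They do not tell look-alikes from the thing itself.
- recognise(picture, target): "bbox" ([centre column, centre row, width, height] in pixels, round what is visible of it).
The state is a dict: "t": time; "joints": joint angles; "qd": joint speeds; "effort": joint torques, N m; "tcp_pos": TCP position; "orientation": TCP orientation; "force": force on the tool from outside, world axes, zero at the start; "wrist_torque": the same for the moment, N m; "width": opening from 0.0 (shut) to 1.0 (fully open); "gripper_force": force on a finger pad.
Only numpy, scipy, OpenCV 4.12 (cv2) and the standard library are available. Lean on these libraries where they do the work, as an engineer would, in place of code of your own. Each camera call takes 0.05 s, during which the arm holds its last target. There are 200 camera calls.

## Working session

There is one attempt and no reset: what is moved stays moved. The work goes in short steps, Python scripts to look and compute and a tool call to move; the robot and the scene stay as the last step left them, time stands still between calls to the robot, and variables do not carry over. Pictures are saved under pics/ and viewed, at most 10 in all, crops included, and the job is handed in when it is done.

Besides the shell and the picture viewer there is one more tool, called after "Emit:" as name(argument=value, ...) on one line, values as JSON. play_rows: Moves the arm, as the interface text tells. Its arguments: {"type":"object","properties":{"rot":{"type":"array","items":{"type":"array","items":{"type":"number"}}},"slide":{"type":"array","items":{"type":"array","items":{"type":"number"}}},"fingers":{"type":"array","items":{"type":"number"}},"force":{"type":"number"}},"required":["rot","slide","fingers"]}

```bash
ls; mkdir -p pics; cat > h.py <<'E'
import numpy as np, cv2
from plant import get_state, capture, hand_in, recognise
from scipy.spatial.transform import Rotation as R
def cloud(c):
    z=c["range_z"]; v,u=np.mgrid[:z.shape[0],:z.shape[1]]; K=c["mtx"]
    p=np.stack([(u-K[0,2])/K[0,0]*z,(v-K[1,2])/K[1,1]*z,z],-1)
    T=c["extrinsics"]; w=p@T[:3,:3].T+T[:3,3]; w[z==0]=np.nan; return w
def toolR(s): q=s["orientation"]; return R.from_quat([q[1],q[2],q[3],q[0]])
E
python3 - <<'E'
from h import *
s=get_state(); print(s)
ims=[]
for n in ["scene","side"]:
    c=capture(n); w=cloud(c); np.savez(f"{n}.npz",**{k:c[k] for k in("color","range_z","mtx","extrinsics")}); 
    print(n,c["extrinsics"].round(3).tolist(),c["mtx"][0,0])
    for t in ["pump","pack","catch","timer","petri","media_bottle","pen"]:
        for d in recognise(c,t)[:3]:
            b=d["bbox"]; print(t,round(d["score"],2),np.round(b),w[int(b[1]),int(b[0])].round(3))
    cv2.imwrite(f"pics/{n}0.png",c["color"])
E
```

```text
pics
{'t': 0.0, 'joints': array([-1.33058003e+00,  3.51269501e-01,  1.65243540e+00, -9.04298818e-06,
        1.13910557e+00, -8.45886643e-02]), 'qd': array([-0.00137806,  0.00011893,  0.00020696, -0.00079326,  0.00224422,
       -0.00204603]), 'effort': array([ 4.84062766e-04, -5.06102228e+01, -2.91405791e+01, -6.84746033e-05,
        4.52000939e-03, -7.05440783e-06]), 'tcp_pos': array([ 0.17546536, -0.52090248,  0.23073591]), 'orientation': array([-6.06749154e-04,  9.86841187e-01,  1.61691376e-01, -5.14269884e-05]), 'force': array([ 0.12611374, -0.08930748,  0.56951069]), 'wrist_torque': array([-0.01028038, -0.02682823, -0.00265071]), 'gripper_force': 0.0, 'width': 0.9967187624623282}
scene [[-0.833, -0.366, 0.414, 0.166], [-0.553, 0.535, -0.639, 0.721], [0.012, -0.762, -0.648, 0.788], [0.0, 0.0, 0.0, 1.0]] 524.3289496679587
pump 0.69 [269. 256. 104.  83.] [0.556 0.133 0.057]
pack 0.92 [337. 196.  29.  17.] [ 0.551 -0.138  0.029]
pack 0.56 [384. 186.  27.  26.] [ 0.481 -0.235  0.026]
catch 0.53 [295. 247.  19.  12.] [0.521 0.095 0.07 ]
timer 0.68 [213. 296.  33.  32.] [0.608 0.244 0.017]
petri 0.8 [259. 314.  32.  25.] [0.518 0.223 0.006]
media_bottle 0.71 [202. 228.  22.  53.] [0.707 0.151 0.066]
pen 0.78 [239. 221.  28.  39.] [0.697 0.045 0.014]
side [[-1.0, 0.024, -0.016, 0.629], [0.026, 0.541, -0.841, 0.748], [-0.012, -0.841, -0.541, 0.573], [0.0, 0.0, 0.0, 1.0]] 380.94238808210326
pump 0.71 [305. 259.  84.  60.] [0.574 0.148 0.057]
pack 0.65 [303. 200.  26.  23.] [ 0.559 -0.13   0.028]
pack 0.58 [326. 183.  24.  17.] [ 0.484 -0.231  0.026]
timer 0.8 [287. 311.  41.  41.] [0.617 0.245 0.015]
petri 0.91 [339. 306.  28.  18.] [0.513 0.23  0.006]
petri 0.53 [326. 240.  12.  10.] [0.526 0.087 0.061]
media_bottle 0.97 [239. 263.  29.  54.] [0.708 0.164 0.065]
pen 0.67 [251. 245.  14.  32.] [0.695 0.036 0.012]
```

```bash
python3 - <<'E'
import numpy as np,cv2
a=cv2.imread("pics/scene0.png");
cv2.imwrite("pics/s0crop.png",cv2.resize(a[150:350,170:430],None,fx=3,fy=3,interpolation=cv2.INTER_CUBIC))
E
```

```text
(no output)
```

View pics/s0crop.png

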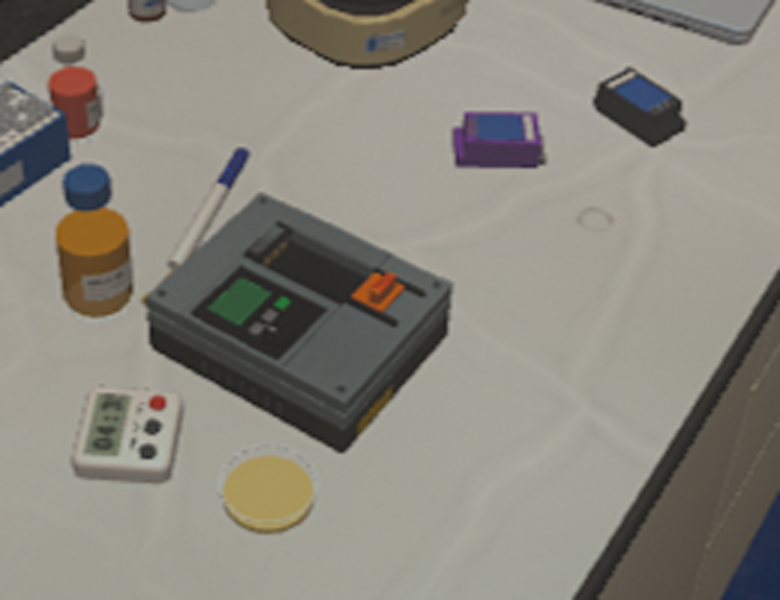

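The purple thing at scene pixel (337,196) is the look-alike. The black one with the blue-white patch at (384,186) matches the pack description. I'll confirm it with a wrist close-up, after estimating the poses.

```bash
cat >> h.py <<'E'
def rect(w,zlo,zhi,ctr,rad):
    m=(w[...,2]>zlo)&(w[...,2]<zhi)&(np.hypot(w[...,0]-ctr[0],w[...,1]-ctr[1])<rad)
    p=w[m][:,:2]; r=cv2.minAreaRect((p*1000).astype(np.float32)); return r,m.sum(),np.median(w[m][:,2])
def rel(s,P,Rt=None):
    "target P (world tcp), Rt Rotation -> slide, rot units from measured pose"
    r=toolR(s); sl=r.inv().apply(np.array(P)-s["tcp_pos"])/0.03
    ro=np.zeros(3) if Rt is None else np.degrees((r.inv()*Rt).as_rotvec())/6
    return sl.round(3),ro.round(3)
def down(yaw): # tool x at yaw (world), z down
    return R.from_matrix(np.array([[np.cos(yaw),np.sin(yaw),0],[np.sin(yaw),-np.cos(yaw),0],[0,0,-1]]).T.reshape(3,3).T)
E
python3 - <<'E'
from h import *
for n in ["scene","side"]:
    w=cloud(np.load(n+".npz")); 
    print(n,"pump",rect(w,.048,.060,(.56,.12),.12)); print("pack",rect(w,.020,.032,(.481,-.235),.06))
s=get_state(); print(toolR(s).as_matrix().round(3), down(.325).as_matrix().round(3))
c=capture("wrist"); T=np.eye(4);T[:3,:3]=toolR(s).as_matrix();T[:3,3]=s["tcp_pos"]
print((np.linalg.inv(T)@c["extrinsics"]).round(4),c["mtx"])
for y in (.325,-.6): print(rel(s,[.44,-.26,.28],down(y)))
E
```

```text
scene pump (((570.114013671875, 109.6279296875), (132.21066284179688, 160.90403747558594), 88.33987426757812), np.int64(3331), np.float64(0.05672746649137994))
pack (((486.8128356933594, -250.55088806152344), (43.292476654052734, 58.361732482910156), 68.68697357177734), np.int64(290), np.float64(0.026571073487455243))
side pump (((570.4895629882812, 110.65315246582031), (132.91444396972656, 158.18971252441406), 88.53854370117188), np.int64(2598), np.float64(0.056453352342134944))
pack (((485.7452697753906, -250.37911987304688), (43.37012481689453, 57.2264404296875), 71.95850372314453), np.int64(154), np.float64(0.026432020745373985))
[[ 0.948  0.319  0.   ]
 [ 0.319 -0.948 -0.   ]
 [ 0.     0.    -1.   ]] [[ 0.948  0.319  0.   ]
 [ 0.319 -0.948  0.   ]
 [ 0.     0.    -1.   ]]
[[-1.200e-03 -9.501e-01 -3.120e-01  7.980e-02]
 [ 1.000e+00 -1.200e-03 -4.000e-04  1.000e-04]
 [-0.000e+00 -3.120e-01  9.501e-01 -1.414e-01]
 [ 0.000e+00  0.000e+00  0.000e+00  1.000e+00]] [[304.94216624   0.         278.8825374 ]
 [  0.         304.94216624 208.86765525]
 [  0.           0.           1.        ]]
(array([11.133, -5.438, -1.623]), array([ 0.   , -0.   , -0.002]))
(array([11.133, -5.438, -1.623]), array([ 0.   , -0.   ,  8.831]))
```

```bash
python3 - <<'E'
from h import *
s=get_state(); print(rel(s,[.514,-.26,.20],down(np.radians(-20))))
E
```

```text
(array([13.471, -4.652,  1.043]), array([-0.   ,  0.   ,  6.435]))
```

Emit:
play_rows(rot=[[0,0,0.8],[0,0,1.6],[0,0,2.4],[0,0,3.2],[0,0,4],[0,0,4.8],[0,0,5.6],[0,0,6.4]], slide=[[1.3,-0.5,0],[2.6,-0.9,0],[3.9,-1.4,0],[5.2,-1.8,0],[6.5,-2.2,0],[7.8,-2.7,0],[9.1,-3.1,0.1],[10.4,-3.6,0.2]], fingers=[1,1,1,1,1,1,1,1])

```text
t: 1.52
tcp_pos: [0.4381, -0.3182, 0.2255]
orientation: [0.0, 0.985, -0.174, 0.0]
force: [0.6, -1.6, 0.1]
width: 0.998
gripper_force: 0.0
```

```bash
python3 - <<'E'
from h import *
s=get_state(); print(s["t"],s["tcp_pos"],s["joints"],rel(s,[.514,-.26,.20],down(np.radians(-20))))
E
```

```text
1.5167 [ 0.43814231 -0.31815136  0.22553296] [-7.14011967e-01  3.41029162e-01  1.68090404e+00 -5.54106896e-05
  1.11877293e+00  1.20644189e+00] (array([ 1.711, -2.688,  0.852]), array([ 0.003, -0.008, -0.005]))
```

Emit:
play_rows(rot=[[0,0,0],[0,0,0],[0,0,0],[0,0,0],[0,0,0],[0,0,0],[0,0,0],[0,0,0]], slide=[[0.6,-0.9,0.3],[1.2,-1.8,0.6],[1.71,-2.69,0.85],[1.71,-2.69,0.85],[1.71,-2.69,0.85],[1.71,-2.69,0.85],[1.71,-2.69,0.85],[1.71,-2.69,0.85]], fingers=[1,1,1,1,1,1,1,1])

```text
t: 2.18
tcp_pos: [0.5116, -0.2617, 0.2002]
orientation: [0.0, 0.985, -0.173, 0.0]
force: [0.1, 0.2, -0.4]
width: 1.002
gripper_force: 0.0
```

```bash
python3 - <<'E'
from h import *
s=get_state(); c=capture("wrist"); w=cloud(c); np.savez("w1.npz",**{k:c[k] for k in("color","range_z","mtx","extrinsics")})
for d in recognise(c,"pack"): print(d["score"],np.round(d["bbox"]))
print(s["tcp_pos"])
print(rect(w,.022,.032,(.486,-.25),.05)); print(rect(w,.005,.015,(.486,-.25),.05))
b=recognise(c,"pack")[0]["bbox"]; x,y=int(b[0]),int(b[1])
y0=max(0,y-75);x0=max(0,x-100)
cv2.imwrite("pics/w1.png",cv2.resize(c["color"][y0:y0+150,x0:x0+200],None,fx=4,fy=4,interpolation=cv2.INTER_CUBIC)); print(x0,y0)
E
```

```text
0.95 [277. 208.  39.  59.]
0.94 [169. 180.  70.  62.]
[ 0.51163227 -0.26173669  0.20024382]
(((487.11724853515625, -250.43702697753906), (37.96044921875, 57.333641052246094), 72.03472137451172), np.int64(1698), np.float64(0.024932323946396745))
(((486.71380615234375, -250.00460815429688), (37.758419036865234, 69.72260284423828), 71.02195739746094), np.int64(200), np.float64(0.00630583704340637))
176 133
```

View pics/w1.png

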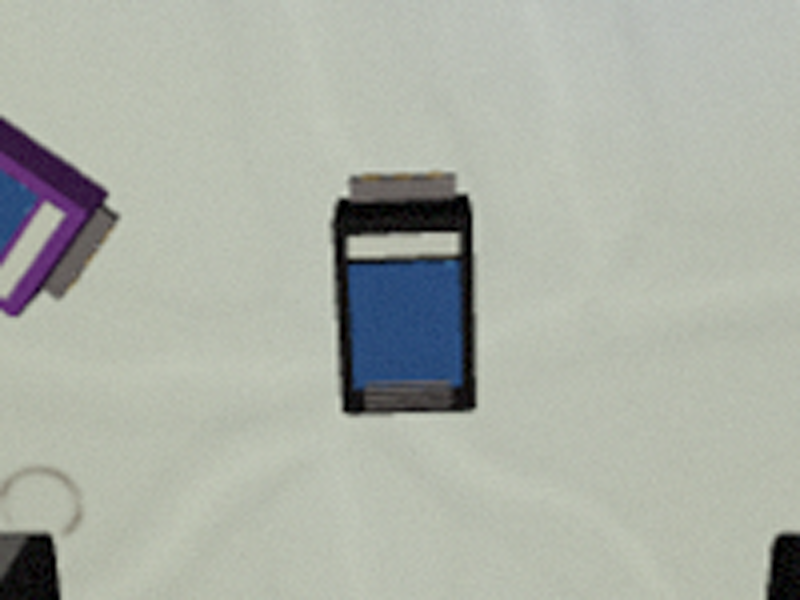

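The crop confirms it: black body, blue-white patch, and a grey tongue with brass contacts at the top (about wrist pixel (277,180)). So the toe points along tool +x. The purple one is at the left. Next I'll look at the bay.

Emit:
play_rows(rot=[[0,0,-0.4],[0,0,-0.8],[0,0,-1.2],[0,0,-1.6],[0,0,-2.0],[0,0,-2.4],[0,0,-2.8],[0,0,-3.07]], slide=[[-0.26,-1.32,0.1],[-0.52,-2.64,0.2],[-0.77,-3.96,0.4],[-1.03,-5.28,0.6],[-1.29,-6.6,0.8],[-1.54,-7.92,1.1],[-1.8,-9.24,1.4],[-2.06,-10.6,1.7]], fingers=[1,1,1,1,1,1,1,1])

```text
t: 3.0
tcp_pos: [0.5616, 0.0601, 0.1489]
orientation: [-0.0, 1.0, -0.011, 0.0]
force: [0.9, -0.6, -0.4]
width: 1.002
gripper_force: 0.0
```

```bash
python3 - <<'E'
from h import *
s=get_state(); print(s["tcp_pos"]); print(rel(s,[.575,.085,.13],down(np.radians(-1.6))))
w=cloud(np.load("w1.npz")); c=np.load("w1.npz")["color"].astype(int)
m=(c[...,0]>c[...,2]+40)&(np.hypot(w[...,0]-.487,w[...,1]+.25)<.03)&(w[...,2]>.02)
print(cv2.minAreaRect((w[m][:,:2]*1000).astype(np.float32)),np.median(w[m][:,2]))
E
```

```text
[0.56155467 0.06009796 0.1488778 ]
(array([ 0.429, -0.84 ,  0.629]), array([-0.   , -0.005,  0.054]))
((484.09844970703125, -249.9503631591797), (30.507984161376953, 36.642173767089844), 71.53463745117188) 0.025071806346922076
```

Emit:
play_rows(rot=[[0,0,0.05],[0,0,0.05],[0,0,0.05],[0,0,0.05],[0,0,0.05],[0,0,0.05],[0,0,0.05],[0,0,0.05]], slide=[[0.2,-0.4,0.3],[0.43,-0.84,0.63],[0.43,-0.84,0.63],[0.43,-0.84,0.63],[0.43,-0.84,0.63],[0.43,-0.84,0.63],[0.43,-0.84,0.63],[0.43,-0.84,0.63]], fingers=[1,1,1,1,1,1,1,1])

```text
t: 3.67
tcp_pos: [0.5751, 0.0827, 0.1306]
orientation: [-0.0, 1.0, -0.015, 0.0]
force: [-0.6, 0.2, -0.5]
width: 0.998
gripper_force: 0.0
```

```bash
python3 - <<'E'
from h import *
s=get_state(); c=capture("wrist"); w=cloud(c); np.savez("w2.npz",**{k:c[k] for k in("color","range_z","mtx","extrinsics")})
print(s["tcp_pos"],s["joints"])
for t in("catch","pump"):
  for d in recognise(c,t)[:1]: print(t,d["score"],np.round(d["bbox"]))
print(rect(w,.048,.060,(.565,.11),.12))
# bird's-eye rectified at z=.056, 0.25mm/px? -> 0.3mm/px
K=c["mtx"];T=np.linalg.inv(c["extrinsics"])
H=K@np.column_stack([T[:3,0],T[:3,1],T[:3,2]*.056+T[:3,3]])
x0,y0,mm=.64,.145,.00025  # row -> -x, col -> -y
A=np.array([[0,-mm,x0],[-mm,0,y0],[0,0,1]])
b=cv2.warpPerspective(c["color"],H@A,(480,580),flags=cv2.INTER_LINEAR|cv2.WARP_INVERSE_MAP)
cv2.imwrite("pics/w2raw.png",c["color"]);cv2.imwrite("pics/w2.png",b)
E
```

```text
[0.57513672 0.08267447 0.13056955] [ 6.26748114e-02  5.24812713e-01  1.65833315e+00 -5.00754985e-05
  9.57820304e-01  1.66355007e+00]
catch 0.67 [277. 280.  39.  32.]
pump 0.57 [240. 206. 184. 221.]
(((570.1591186523438, 110.10150146484375), (128.7125701904297, 158.75985717773438), 88.55432891845703), np.int64(26896), np.float64(0.055059756262116386))
```

View pics/w2.png

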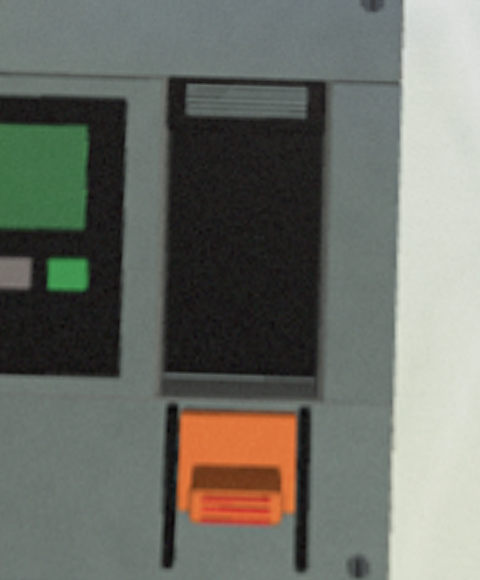

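Rectified at the rim plane:
- **Bay:** columns about 165–323.
- **Lip:** edge at row about 130.
- **Heel wall:** edge at row about 395.
- **Catch:** open, front edge at row about 411.

Next, a second view from the opposite side to cancel calibration bias.

Emit:
play_rows(rot=[[0,0,-1.19],[0,0,-2.38],[0,0,-3.57],[0,0,-4.76],[0,0,-5.95],[0,0,-7.14],[0,0,-8.33],[0,0,-9.5]], slide=[[0,0,0],[0,0,0],[0,0,0],[0,0,0],[0,0,0],[0,0,0],[0,0,0],[0,0,0]], fingers=[1,1,1,1,1,1,1,1])

```text
t: 4.48
tcp_pos: [0.575, 0.0833, 0.1301]
orientation: [-0.0, 0.884, 0.467, 0.0]
force: [0.2, -0.6, 0.2]
width: 0.998
gripper_force: 0.0
```

Emit:
play_rows(rot=[[0,0,-1.19],[0,0,-2.38],[0,0,-3.57],[0,0,-4.76],[0,0,-5.95],[0,0,-7.14],[0,0,-8.33],[0,0,-9.5]], slide=[[0,0,0],[0,0,0],[0,0,0],[0,0,0],[0,0,0],[0,0,0],[0,0,0],[0,0,0]], fingers=[1,1,1,1,1,1,1,1])

```text
t: 5.15
tcp_pos: [0.5751, 0.0832, 0.1301]
orientation: [0.0, 0.554, 0.832, 0.0]
force: [1.2, -0.2, -0.2]
width: 0.998
gripper_force: 0.0
```

Emit:
play_rows(rot=[[0,0,-1.19],[0,0,-2.38],[0,0,-3.57],[0,0,-4.76],[0,0,-5.95],[0,0,-7.14],[0,0,-8.33],[0,0,-9.5]], slide=[[0,0,0],[0,0,0],[0,0,0],[0,0,0],[0,0,0],[0,0,0],[0,0,0],[0,0,0]], fingers=[1,1,1,1,1,1,1,1])

```text
t: 5.82
tcp_pos: [0.575, 0.0833, 0.1301]
orientation: [0.0, 0.09, 0.996, 0.0]
force: [0.6, -0.6, 0.8]
width: 0.999
gripper_force: 0.0
```

```bash
cat >> h.py <<'E'
def bev(c,z,x0=.64,y0=.145,mm=.00025,size=(480,580)):
    K=c["mtx"];T=np.linalg.inv(c["extrinsics"])
    H=K@np.column_stack([T[:3,0],T[:3,1],T[:3,2]*z+T[:3,3]])
    A=np.array([[0,-mm,x0],[-mm,0,y0],[0,0,1]])
    return cv2.warpPerspective(c["color"],H@A,size,flags=cv2.INTER_LINEAR|cv2.WARP_INVERSE_MAP)
E
python3 - <<'E'
from h import *
s=get_state(); c=capture("wrist"); np.savez("w3.npz",**{k:c[k] for k in("color","range_z","mtx","extrinsics")})
print(s["t"],s["tcp_pos"],s["joints"])
cv2.imwrite("pics/w3.png",bev(c,.056))
th=np.radians(-1.5);ex=np.array([np.cos(th),np.sin(th)]);ey=np.array([-ex[1],ex[0]])
o=np.array([.575,.084])
for n in("w2","w3"):
    f=np.load(n+".npz");w=cloud(f); c_=f["color"].astype(int)
    d=w[...,:2]-o; X=d@ex;Y=d@ey;Z=w[...,2]
    print(n,rect(w,.048,.060,(.565,.11),.12)[0])
    m=(abs(X)<.02)&(abs(Y)<.035)
    fl=m&(Z<.049); print("floor z",np.median(Z[fl]),"Y",np.percentile(Y[fl],[1,50,99]).round(4),"rim z",np.median(Z[m&(abs(Y)>.024)]))
    m=(abs(Y)<.015); g=np.arange(-.05,.06,.001)
    for a in (-.05,.02):
        print([(round(x*1000),round(np.median(Z[m&(abs(X-x)<.0006)])*1000,1)) for x in np.arange(a,a+.03,.0015) if (m&(abs(X-x)<.0006)).any()])
    org=(c_[...,2]>c_[...,0]+60)&(c_[...,2]>140)&(Z>.055)&(abs(Y)<.03)&(X<-.02)
    for lo,hi in((.056,.063),(.067,.075)):
        k=org&(Z>lo)&(Z<hi); print("orange",lo,k.sum(),np.percentile(X[k],[2,98]).round(4),np.percentile(Y[k],[2,98]).round(4),np.median(Z[k]))
E
```

```text
5.8167 [0.5750492  0.08326641 0.1301417 ] [ 6.36803919e-02  5.25642690e-01  1.65817530e+00  1.39472540e-05
  9.57758040e-01 -1.32701838e+00]
w2 ((570.1591186523438, 110.10150146484375), (128.7125701904297, 158.75985717773438), 88.55432891845703)
floor z 0.04285239999331954 Y [-0.0192  0.0009  0.0207] rim z 0.21179197172324363
[(-50, np.float64(66.6)), (-48, np.float64(60.0)), (-47, np.float64(58.5)), (-46, np.float64(58.6)), (-44, np.float64(58.5)), (-42, np.float64(58.6)), (-41, np.float64(58.7)), (-39, np.float64(58.6)), (-38, np.float64(57.9)), (-36, np.float64(54.5)), (-35, np.float64(49.3)), (-33, np.float64(42.7)), (-32, np.float64(42.9)), (-30, np.float64(42.8)), (-29, np.float64(42.7)), (-27, np.float64(43.0)), (-26, np.float64(42.9)), (-24, np.float64(42.7)), (-23, np.float64(43.0)), (-21, np.float64(42.9))]
[(20, np.float64(224.4)), (22, np.float64(43.1)), (23, np.float64(42.7)), (25, np.float64(42.7)), (26, np.float64(42.7)), (28, np.float64(42.7)), (29, np.float64(42.7)), (32, np.float64(55.0)), (34, np.float64(55.3)), (35, np.float64(55.3)), (37, np.float64(55.6)), (38, 
[... 924 characters left out ...]
4, np.float64(42.8)), (-23, np.float64(42.9)), (-21, np.float64(223.3))]
[(20, np.float64(42.7)), (22, np.float64(42.6)), (23, np.float64(42.6)), (25, np.float64(42.8)), (26, np.float64(42.7)), (28, np.float64(42.5)), (29, np.float64(42.5)), (31, np.float64(42.8)), (32, np.float64(48.4)), (34, np.float64(55.1)), (35, np.float64(55.2)), (37, np.float64(55.6)), (38, np.float64(55.5)), (40, np.float64(55.5)), (41, np.float64(55.5)), (43, np.float64(55.6)), (44, np.float64(55.0)), (46, np.float64(54.5)), (47, np.float64(54.5)), (49, np.float64(54.6))]
orange 0.056 986 [-0.0613 -0.0384] [-0.0138  0.0141] 0.058431976783870465
orange 0.067 378 [-0.0574 -0.0501] [-0.0102  0.0104] 0.06921783400979575
```

View pics/w3.png

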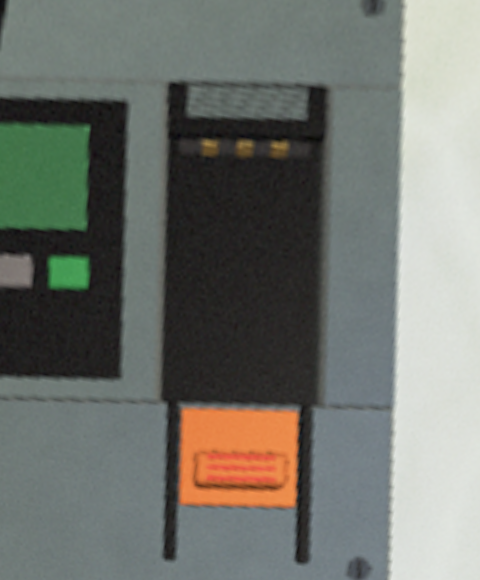

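View 3 shows the brass contacts at (210–280,148), the lip edge at row about 137 and the catch tab at (242,468). Averaging the opposed views:
- **Bay seat:** about (0.575, 0.0842), yaw −1.5°.
- **Pack centre:** (0.4865, −0.2506), heading −18.5°.

Going to the pack.

Emit:
play_rows(rot=[[0,0,1.19],[0,0,2.38],[0,0,3.57],[0,0,4.76],[0,0,5.95],[0,0,7.14],[0,0,8.33],[0,0,9.5]], slide=[[0.1,-1.3,-0.3],[0.2,-2.6,-0.6],[0.3,-3.9,-1],[0.4,-5.2,-1],[0.5,-6.5,-1],[0.6,-7.8,-1],[0.7,-9.1,-1],[0.8,-10.4,-1]], fingers=[1,1,1,1,1,1,1,1])

```text
t: 6.53
tcp_pos: [0.4929, -0.2206, 0.1604]
orientation: [0.0, 0.561, 0.828, 0.0]
force: [1.3, -1.0, 0.4]
width: 1.0
gripper_force: 0.0
```

Emit:
play_rows(rot=[[0,0,1.19],[0,0,2.38],[0,0,3.57],[0,0,4.76],[0,0,5.95],[0,0,7.14],[0,0,8.33],[0,0,9.5]], slide=[[0,0,0],[0,0,0],[0,0,0],[0,0,0],[0,0,0],[0,0,0],[0,0,0],[0,0,0]], fingers=[1,1,1,1,1,1,1,1])

```text
t: 7.2
tcp_pos: [0.4937, -0.2189, 0.1602]
orientation: [0.0, 0.888, 0.46, 0.0]
force: [-0.2, -0.2, -0.0]
width: 0.999
gripper_force: 0.0
```

Emit:
play_rows(rot=[[0,0,1.19],[0,0,2.38],[0,0,3.57],[0,0,4.76],[0,0,5.95],[0,0,7.14],[0,0,8.33],[0,0,9.5]], slide=[[0,0,0],[0,0,0],[0,0,0],[0,0,0],[0,0,0],[0,0,0],[0,0,0],[0,0,0]], fingers=[1,1,1,1,1,1,1,1])

```text
t: 7.87
tcp_pos: [0.4937, -0.2189, 0.1602]
orientation: [0.0, 1.0, -0.019, 0.0]
force: [-0.1, -0.4, 0.1]
width: 1.001
gripper_force: 0.0
```

```bash
python3 - <<'E'
from h import *
s=get_state(); c=capture("wrist"); w=cloud(c)
print(s["t"],s["tcp_pos"],s["joints"],rect(w,.020,.032,(.486,-.25),.05))
print(rel(s,[.4865,-.2506,.08],down(np.radians(-18.5))))
E
```

```text
7.8667 [ 0.49367834 -0.21885385  0.16015294] [-5.03508132e-01  4.18560165e-01  1.74660223e+00  3.35693784e-05
  9.76357012e-01  1.10596439e+00] (((486.9227294921875, -250.34713745117188), (38.215087890625, 57.13529968261719), 71.89816284179688), np.int64(2325), np.float64(0.02494616696594598))
(array([-0.198,  1.067,  2.672]), array([-0.000e+00, -1.000e-03,  2.714e+00]))
```

Emit:
play_rows(rot=[[0,0,0.9],[0,0,1.8],[0,0,2.68],[0,0,2.68],[0,0,2.68],[0,0,2.68],[0,0,2.68],[0,0,2.68]], slide=[[-0.1,0.5,0.5],[-0.2,1.07,1],[-0.2,1.07,2],[-0.2,1.07,3],[-0.2,1.07,3.8],[-0.2,1.07,4.4],[-0.2,1.07,4.8],[-0.2,1.07,4.92]], fingers=[1,1,1,1,1,1,1,1])

```text
t: 8.58
tcp_pos: [0.4861, -0.2504, 0.0109]
orientation: [-0.0, 0.988, -0.154, -0.001]
force: [-0.5, -0.1, 0.3]
width: 1.002
gripper_force: 0.0
```

Emit:
play_rows(rot=[[0,0,0],[0,0,0],[0,0,0],[0,0,0],[0,0,0],[0,0,0],[0,0,0],[0,0,0]], slide=[[0,0,0],[0,0,0],[0,0,0],[0,0,0],[0,0,0],[0,0,0],[0,0,0],[0,0,0]], fingers=[0.6,0.5,0.4,0.3,0.3,0.3,0.3,0.3], force=60)

```text
t: 9.25
tcp_pos: [0.4874, -0.2511, 0.0138]
orientation: [0.0, 0.988, -0.154, 0.001]
force: [-1.1, 0.6, 8.3]
width: 0.426
gripper_force: 60.7
```

```bash
python3 - <<'E'
from h import *
s=get_state(); print(s["t"],s["tcp_pos"],s["width"],s["gripper_force"],s["force"],toolR(s).as_matrix().round(3).tolist())
E
```

```text
9.25 [ 0.48743815 -0.25114331  0.01382431] 0.4258614433887013 60.71901798248291 [-1.12594168  0.6478026   8.28210593] [[0.952, -0.305, 0.002], [-0.305, -0.952, -0.001], [0.002, 0.001, -1.0]]
```

Emit:
play_rows(rot=[[0,0,0],[0,0,0],[0,0,0],[0,0,0],[0,0,0],[0,0,0],[0,0,0],[0,0,-0.3]], slide=[[0,0,-0.2],[0,0,-0.7],[0,0,-1.5],[0,0,-2.5],[0,0,-3.5],[0,-0.4,-4.5],[0,-1.2,-4.6],[-0.1,-2.4,-4.6]], fingers=[0.3,0.3,0.3,0.3,0.3,0.3,0.3,0.3], force=80)

```text
t: 9.92
tcp_pos: [0.507, -0.1825, 0.1535]
orientation: [0.001, 0.99, -0.14, 0.003]
force: [-0.1, 0.8, -2.1]
width: 0.417
gripper_force: 81.8
```

Emit:
play_rows(rot=[[0,0,-0.3],[0,0,-0.6],[0,0,-0.9],[0,0,-1.2],[0,0,-1.5],[0,0,-1.8],[0,0,-2.1],[0,0,-2.4]], slide=[[-0.1,-1.2,0],[-0.2,-2.4,0],[-0.4,-3.6,0],[-0.5,-4.8,0],[-0.6,-6,0],[-0.7,-7.2,0],[-0.8,-8.2,0],[-0.9,-9,0]], fingers=[0.3,0.3,0.3,0.3,0.3,0.3,0.3,0.3])

```text
t: 10.58
tcp_pos: [0.5541, 0.0882, 0.1511]
orientation: [-0.0, 1.0, -0.012, 0.0]
force: [-0.2, 0.3, -1.2]
width: 0.422
gripper_force: 81.8
```

```bash
python3 - <<'E'
from h import *
s=get_state(); c=capture("wrist"); w=cloud(c)
print(s["t"],s["tcp_pos"],s["width"],s["force"],s["wrist_torque"],np.degrees(toolR(s).as_rotvec()))
T=toolR(s); q=T.inv().apply((w.reshape(-1,3)-s["tcp_pos"])).reshape(w.shape)  # tool coords
# profile along tool x at y~0: tool z
for y in(-.012,0,.012):
  print([(round(x*1000),round(float(np.nanmedian(q[...,2][(abs(q[...,1]-y)<.002)&(abs(q[...,0]-x)<.0008)&(q[...,2]<.06)]))*1000,1)) for x in np.arange(0.006,.042,.002)])
m=(abs(q[...,2]-.007)<.003)&(q[...,0]>.031)&(q[...,0]<.05)&(abs(q[...,1])<.03); print("tongue",m.sum(),np.percentile(q[m],[2,98],axis=0).round(4))
cs=capture("side"); ws=cloud(cs);
qs=T.inv().apply((ws.reshape(-1,3)-s["tcp_pos"])).reshape(w.shape)
cv2.imwrite("pics/w4.png",c["color"]); b=c["color"]
p=cs["mtx"]@(np.linalg.inv(cs["extrinsics"])@np.append(s["tcp_pos"],1))[:3]; u,v=(p[:2]/p[2]).astype(int)
r=cs["color"][v-50:v+40,u-60:u+60]; 
cv2.imwrite("pics/c4.png",np.hstack([cv2.resize(b[150:420,140:420],(420,405)),cv2.resize(r,(380,405))]))
E
```

```text
10.5833 [0.55414269 0.08816754 0.15110471] 0.4222349414213013 [-0.20811433  0.34297386 -1.18210399] [-0.00471105 -0.02548208  0.0416481 ] [-1.79972600e+02  2.19140635e+00 -5.23928916e-02]
[(6, -11.0), (8, -11.2), (10, -73.6), (12, -78.0), (14, -10.9), (16, -81.8), (18, -84.9), (20, -93.3), (22, -11.1), (24, -10.6), (26, -10.8), (28, -2.4), (30, 8.4), (32, 8.2), (34, 10.0), (36, nan), (38, nan), (40, nan)]
[(6, -11.2), (8, -10.9), (10, -80.2), (12, -83.6), (14, -11.2), (16, -10.8), (18, -11.1), (20, -11.2), (22, -11.0), (24, -10.7), (26, -10.8), (28, -2.4), (30, 8.2), (32, 8.5), (34, 9.8), (36, nan), (38, nan), (40, nan)]
[(6, -11.2), (8, -11.1), (10, -74.0), (12, -78.2), (14, -11.2), (16, -81.9), (18, -85.3), (20, -93.5), (22, -11.0), (24, -10.6), (26, -10.9), (28, -1.8), (30, 8.2), (32, 8.2), (34, 10.2), (36, nan), (38, nan), (40, nan)]
tongue 363 [[ 0.0311 -0.0144  0.0071]
 [ 0.0344  0.0141  0.0099]]
  return np.nanmean(a, axis, out=out, keepdims=keepdims)
```

View pics/c4.png

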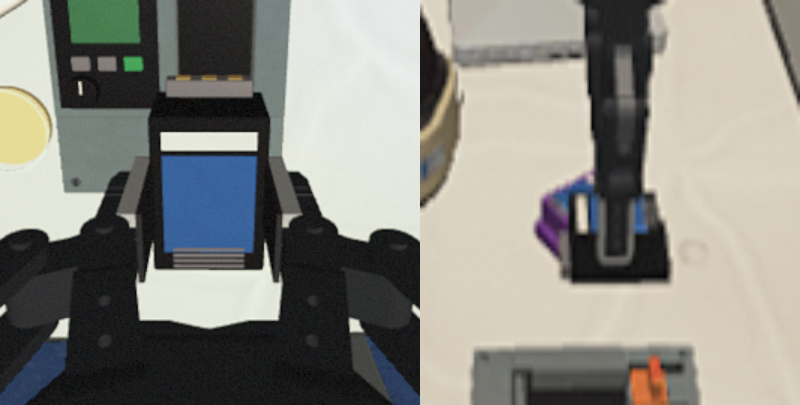

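The pack is held flat and square, toe forward. I'll check the fingertip height against the pack and compute the tilt pose.

```bash
cat >> h.py <<'E'
GX,GZ=.001,.0138
SEAT=np.array([.575,.0842,.044]); YAW=np.radians(-1.5)
Rp=R.from_euler("z",YAW)*R.from_euler("x",0)
def pose(Xt,zt,th):
    "tcp pose with toe bottom edge at bay (Xt mm from seat, zt mm above floor), toe-down th deg"
    Rk=R.from_euler("z",YAW)*R.from_euler("y",np.radians(th))
    toe=SEAT+R.from_euler("z",YAW).apply([Xt/1e3,0,zt/1e3])
    P=toe+Rk.apply([GX-.035,0,GZ])
    return P, Rk*R.from_euler("x",np.pi)
def cur(s):
    Rk=toolR(s)*R.from_euler("x",-np.pi)
    toe=s["tcp_pos"]+Rk.apply([.035-GX,0,-GZ]); d=R.from_euler("z",-YAW).apply(toe-SEAT)*1e3
    e=(R.from_euler("z",-YAW)*Rk).as_euler("zyx",degrees=True)
    return "t %.2f toe X %.1f Y %.1f z %.1f  yaw/pitch/roll %s F %s tau %s w %.3f"%(s["t"],*d,e.round(2),R.from_euler("z",-YAW).apply(s["force"]).round(1),s["wrist_torque"].round(2),s["width"])
E
python3 - <<'E'
from h import *
s=get_state(); print(cur(s))
cs=capture("side"); w=cloud(cs);T=toolR(s)
q=T.inv().apply((w.reshape(-1,3)-s["tcp_pos"]))
for lo,hi in((-.040,-.030),(-.030,-.0225),(-.021,-.017)):
  k=q[(q[:,1]>lo)&(q[:,1]<hi)&(abs(q[:,0])<.04)&(abs(q[:,2])<.05)]
  if len(k): print(lo,len(k),np.percentile(k,[2,98],axis=0).round(4))
for a in [(28,40,18),(29.5,12,18),(29.5,1,18)]:
  P,Rt=pose(*a); print(a,P.round(4),rel(s,P,Rt))
E
```

```text
t 10.68 toe X 13.1 Y 4.3 z 93.3  yaw/pitch/roll [ 0.21 -0.04  0.03] F [-0.6 -1.3 -2.6] tau [-0.01  0.01 -0.02] w 0.419
-0.04 70 [[-0.0059 -0.0339 -0.0366]
 [ 0.0064 -0.0304 -0.0104]]
-0.03 83 [[-0.0106 -0.0299 -0.0475]
 [ 0.0121 -0.0231 -0.0015]]
-0.021 225 [[-0.0323 -0.0209 -0.0129]
 [ 0.0267 -0.0172  0.0124]]
(28, 40, 18) [0.5749 0.0842 0.1076] (array([0.694, 0.142, 1.447]), array([-0.   , -3.007,  0.035]))
(29.5, 12, 18) [0.5764 0.0842 0.0796] (array([0.743, 0.142, 2.38 ]), array([-0.   , -3.007,  0.035]))
(29.5, 1, 18) [0.5764 0.0842 0.0686] (array([0.743, 0.143, 2.747]), array([-0.   , -3.007,  0.035]))
```

Emit:
play_rows(rot=[[0,-0.6,0],[0,-1.2,0],[0,-1.8,0],[0,-2.4,0.03],[0,-3.0,0.03],[0,-3.0,0.03],[0,-3.0,0.03],[0,-3.0,0.03]], slide=[[0.14,0.14,0.2],[0.28,0.14,0.4],[0.42,0.14,0.7],[0.56,0.14,1],[0.71,0.14,1.4],[0.71,0.14,1.8],[0.71,0.14,1.95],[0.71,0.14,1.95]], fingers=[0.3,0.3,0.3,0.3,0.3,0.3,0.3,0.3])

```text
t: 11.4
tcp_pos: [0.5742, 0.0805, 0.0909]
orientation: [-0.002, 0.987, -0.015, -0.157]
force: [-0.4, 0.2, -1.8]
width: 0.42
gripper_force: 81.8
```

```bash
python3 - <<'E'
from h import *
s=get_state(); print(cur(s))
for a in [(28.5,13,18),(28.5,5,18),(28.5,1,18)]:
  P,Rt=pose(*a); print(a,rel(s,P,Rt))
for n in("side","scene"):
  c=capture(n); i=[]
  p=c["mtx"]@(np.linalg.inv(c["extrinsics"])@np.append(s["tcp_pos"],1))[:3]; u,v=(p[:2]/p[2]).astype(int)
  cv2.imwrite(f"pics/{n}5.png",cv2.resize(c["color"][v-40:v+50,u-60:u+60],(400,300),interpolation=cv2.INTER_CUBIC))
cv2.imwrite("pics/c5.png",np.hstack([cv2.imread("pics/side5.png"),cv2.imread("pics/scene5.png")]))
E
```

```text
t 11.40 toe X 27.3 Y -3.9 z 23.2  yaw/pitch/roll [-0.28 18.06  0.04] F [-0.4  0.2 -1.8] tau [ 0.02 -0.22 -0.  ] w 0.420
(28.5, 13, 18) (array([ 0.141, -0.126,  0.313]), array([-0.007,  0.009, -0.044]))
(28.5, 5, 18) (array([ 0.224, -0.126,  0.566]), array([-0.007,  0.009, -0.044]))
(28.5, 1, 18) (array([ 0.265, -0.126,  0.693]), array([-0.007,  0.009, -0.044]))
```

View pics/c5.png

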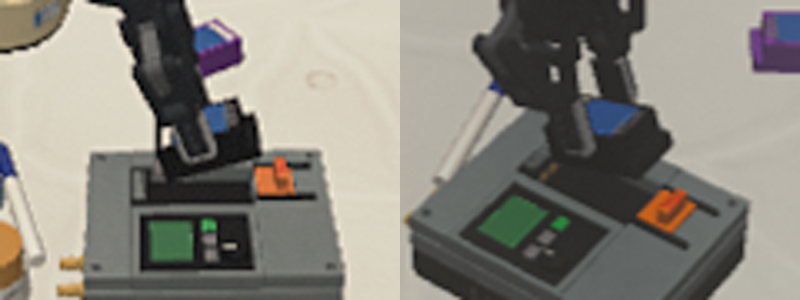

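Picture: the pack is tilted toe-down over the bay, toe at the lip end and heel clear of the catch, about 4 mm right of the centre line. I'll correct that and come down to rim height.

Emit:
play_rows(rot=[[0,0,-0.04],[0,0,-0.04],[0,0,-0.04],[0,0,-0.04],[0,0,-0.04],[0,0,-0.04],[0,0,-0.04],[0,0,-0.04]], slide=[[0.05,-0.06,0.05],[0.08,-0.126,0.1],[0.1,-0.126,0.18],[0.12,-0.126,0.25],[0.14,-0.126,0.3],[0.14,-0.126,0.3],[0.14,-0.126,0.3],[0.14,-0.126,0.3]], fingers=[0.3,0.3,0.3,0.3,0.3,0.3,0.3,0.3])

```text
t: 12.17
tcp_pos: [0.5767, 0.0847, 0.0822]
orientation: [-0.002, 0.988, -0.013, -0.156]
force: [-0.2, 0.2, -1.8]
width: 0.411
gripper_force: 81.8
```

```bash
python3 - <<'E'
from h import *
s=get_state(); print(cur(s))
for a in [(28.5,8,18),(28.5,4,18),(28.5,1,18)]:
  P,Rt=pose(*a); print(a,rel(s,P,Rt))
E
```

```text
t 12.17 toe X 29.7 Y 0.6 z 14.5  yaw/pitch/roll [-0.   17.99  0.05] F [-0.3  0.2 -1.8] tau [-0.02 -0.23 -0.01] w 0.411
(28.5, 8, 18) (array([0.029, 0.019, 0.22 ]), array([-0.007, -0.001,  0.002]))
(28.5, 4, 18) (array([0.07 , 0.019, 0.347]), array([-0.007, -0.001,  0.002]))
(28.5, 1, 18) (array([0.101, 0.019, 0.442]), array([-0.007, -0.001,  0.002]))
```

Emit:
play_rows(rot=[[0,0,0],[0,0,0],[0,0,0],[0,0,0],[0,0,0],[0,0,0],[0,0,0],[0,0,0]], slide=[[-0.03,0.02,0.03],[-0.02,0.02,0.08],[0,0.02,0.13],[0.01,0.02,0.18],[0.03,0.02,0.22],[0.04,0.02,0.26],[0.05,0.02,0.28],[0.05,0.02,0.28]], fingers=[0.3,0.3,0.3,0.3,0.3,0.3,0.3,0.3])

```text
t: 12.83
tcp_pos: [0.5754, 0.0842, 0.0735]
orientation: [-0.002, 0.988, -0.013, -0.157]
force: [-0.8, -0.1, -2.2]
width: 0.419
gripper_force: 81.8
```

```bash
python3 - <<'E'
from h import *
s=get_state(); print(cur(s))
for a in [(28.5,4,18),(28.5,1,18),(28.5,0,18)]:
  P,Rt=pose(*a); print(a,rel(s,P,Rt))
E
```

```text
t 12.83 toe X 28.4 Y 0.0 z 5.9  yaw/pitch/roll [ 0.   18.01  0.04] F [-0.8 -0.1 -2.2] tau [ 0.02 -0.23  0.02] w 0.419
(28.5, 4, 18) (array([ 0.021, -0.   ,  0.058]), array([-0.007,  0.002,  0.003]))
(28.5, 1, 18) (array([ 0.051, -0.   ,  0.153]), array([-0.007,  0.002,  0.003]))
(28.5, 0, 18) (array([ 0.062, -0.   ,  0.185]), array([-0.007,  0.002,  0.003]))
```

Emit:
play_rows(rot=[[0,0,0],[0,0,0],[0,0,0],[0,0,0],[0,0,0],[0,0,0],[0,0,0],[0,0,0]], slide=[[0.01,0,0.03],[0.02,0,0.06],[0.03,0,0.09],[0.04,0,0.11],[0.045,0,0.13],[0.05,0,0.15],[0.05,0,0.15],[0.05,0,0.15]], fingers=[0.3,0.3,0.3,0.3,0.3,0.3,0.3,0.3])

```text
t: 13.5
tcp_pos: [0.5754, 0.0842, 0.0689]
orientation: [-0.002, 0.988, -0.013, -0.156]
force: [1.0, -0.7, -1.5]
width: 0.42
gripper_force: 81.8
```

```bash
python3 - <<'E'
from h import *
s=get_state(); print(cur(s))
for a in [(28.5,0,18),(30.5,.6,18),(32,.6,18),(33.2,.6,18)]:
  P,Rt=pose(*a); print(a,rel(s,P,Rt))
E
```

```text
t 13.50 toe X 28.5 Y 0.0 z 1.3  yaw/pitch/roll [ 0.   18.    0.05] F [ 1.1 -0.6 -1.5] tau [-0.04 -0.26 -0.  ] w 0.420
(28.5, 0, 18) (array([0.013, 0.   , 0.041]), array([-0.007,  0.001,  0.003]))
(30.5, 0.6, 18) (array([0.07 , 0.   , 0.001]), array([-0.007,  0.001,  0.003]))
(32, 0.6, 18) (array([ 0.117,  0.   , -0.014]), array([-0.007,  0.001,  0.003]))
(33.2, 0.6, 18) (array([ 0.155,  0.   , -0.027]), array([-0.007,  0.001,  0.003]))
```

Emit:
play_rows(rot=[[0,0,0],[0,0,0],[0,0,0],[0,0,0],[0,0,0],[0,0,0],[0,0,0],[0,0,0]], slide=[[0.003,0,0.01],[0.006,0,0.02],[0.01,0,0.03],[0.013,0,0.04],[0.015,0,0.048],[0.015,0,0.048],[0.015,0,0.048],[0.015,0,0.048]], fingers=[0.3,0.3,0.3,0.3,0.3,0.3,0.3,0.3])

```text
t: 14.17
tcp_pos: [0.5754, 0.0842, 0.0676]
orientation: [-0.002, 0.988, -0.013, -0.156]
force: [-2.2, -0.4, 1.1]
width: 0.422
gripper_force: 82.0
```

```bash
python3 - <<'E'
from h import *
s=get_state(); print(cur(s))
for a in [(30.5,.5,18),(32,.5,18),(33.2,.5,18)]:
  P,Rt=pose(*a); print(a,rel(s,P,Rt))
E
```

```text
t 14.17 toe X 28.5 Y 0.0 z -0.1  yaw/pitch/roll [ 0.   18.    0.05] F [-2.1 -0.4  1.1] tau [0.02 0.01 0.04] w 0.422
(30.5, 0.5, 18) (array([ 0.057,  0.   , -0.038]), array([-0.007, -0.   ,  0.003]))
(32, 0.5, 18) (array([ 0.105,  0.   , -0.054]), array([-0.007, -0.   ,  0.003]))
(33.2, 0.5, 18) (array([ 0.143,  0.   , -0.066]), array([-0.007, -0.   ,  0.003]))
```

Emit:
play_rows(rot=[[0,0,0],[0,0,0],[0,0,0],[0,0,0],[0,0,0],[0,0,0],[0,0,0],[0,0,0]], slide=[[0,0,-0.02],[0.02,0,-0.03],[0.04,0,-0.035],[0.06,0,-0.04],[0.075,0,-0.045],[0.09,0,-0.05],[0.09,0,-0.05],[0.09,0,-0.05]], fingers=[0.3,0.3,0.3,0.3,0.3,0.3,0.3,0.3])

```text
t: 14.83
tcp_pos: [0.5781, 0.0841, 0.0679]
orientation: [-0.002, 0.988, -0.013, -0.157]
force: [-2.8, 0.1, -0.5]
width: 0.416
gripper_force: 81.9
```

```bash
python3 - <<'E'
from h import *
s=get_state(); print(cur(s))
for a in [(32,.5,18),(33,.5,18),(33.5,.4,16)]:
  P,Rt=pose(*a); print(a,rel(s,P,Rt))
E
```

```text
t 14.83 toe X 31.2 Y 0.0 z 0.3  yaw/pitch/roll [ 0.   18.06  0.04] F [-2.8  0.  -0.5] tau [0.   0.36 0.03] w 0.416
(32, 0.5, 18) (array([ 0.023, -0.   , -0.015]), array([-0.007,  0.009,  0.002]))
(33, 0.5, 18) (array([ 0.055, -0.   , -0.025]), array([-0.007,  0.009,  0.002]))
(33.5, 0.4, 16) (array([ 0.057, -0.   ,  0.013]), array([-0.007,  0.343,  0.002]))
```

Emit:
play_rows(rot=[[0,0,0],[0,0,0],[0,0,0],[0,0,0],[0,0,0],[0,0,0],[0,0,0],[0,0,0]], slide=[[0.01,0,-0.005],[0.02,0,-0.008],[0.03,0,-0.01],[0.04,0,-0.013],[0.05,0,-0.016],[0.055,0,-0.018],[0.055,0,-0.018],[0.055,0,-0.018]], fingers=[0.3,0.3,0.3,0.3,0.3,0.3,0.3,0.3])

```text
t: 15.5
tcp_pos: [0.5788, 0.0841, 0.068]
orientation: [-0.002, 0.987, -0.013, -0.158]
force: [-8.8, 0.6, 2.8]
width: 0.422
gripper_force: 81.9
```

```bash
python3 - <<'E'
from h import *
s=get_state(); print(cur(s))
for a in [(33,.5,18),(33.5,.4,16),(34.2,.4,13)]:
  P,Rt=pose(*a); print(a,rel(s,P,Rt))
c=capture("side");np.savez("s6.npz",**{k:c[k] for k in("color","range_z","mtx","extrinsics")})
w=cloud(c); Rk=toolR(s)*R.from_euler("x",-np.pi)
q=Rk.inv().apply(w.reshape(-1,3)-s["tcp_pos"])+[GX,0,GZ]
k=q[(abs(q[:,1]-.019)<.003)&(abs(q[:,0])<.045)&(q[:,2]>-.005)&(q[:,2]<.032)]
e=[(x,np.percentile(k[abs(k[:,0]-x)<.002][:,2],95)) for x in np.arange(-.026,.028,.004) if (abs(k[:,0]-x)<.002).sum()>3]
print([(round(a*1e3),round(b*1e3,1)) for a,b in e])
E
```

```text
t 15.50 toe X 31.8 Y -0.0 z 0.2  yaw/pitch/roll [1.000e-02 1.822e+01 3.000e-02] F [-8.8  0.4  2.8] tau [0.06 1.51 0.06] w 0.422
(33, 0.5, 18) (array([ 0.034, -0.001, -0.016]), array([-0.005,  0.036,  0.003]))
(33.5, 0.4, 16) (array([ 0.035, -0.001,  0.021]), array([-0.005,  0.37 ,  0.003]))
(34.2, 0.4, 13) (array([ 0.037, -0.001,  0.075]), array([-0.005,  0.87 ,  0.003]))
[(-26, np.float64(26.4)), (-22, np.float64(26.1)), (-18, np.float64(26.4)), (-14, np.float64(26.7)), (-10, np.float64(28.5)), (-6, np.float64(9.7)), (-2, np.float64(8.3)), (2, np.float64(10.7)), (6, np.float64(9.2)), (10, np.float64(11.1)), (14, np.float64(26.4)), (18, np.float64(25.5)), (22, np.float64(25.1)), (26, np.float64(25.2))]
```

Emit:
play_rows(rot=[[0,0,0],[0,0,0],[0,0,0],[0,0,0],[0,0,0],[0,0,0],[0,0,0],[0,0,0]], slide=[[0.01,0,-0.003],[0.02,0,-0.006],[0.03,0,-0.01],[0.04,0,-0.013],[0.05,0,-0.016],[0.06,0,-0.02],[0.06,0,-0.02],[0.06,0,-0.02]], fingers=[0.3,0.3,0.3,0.3,0.3,0.3,0.3,0.3])

```text
t: 16.22
tcp_pos: [0.5802, 0.0841, 0.0681]
orientation: [-0.002, 0.987, -0.013, -0.159]
force: [-12.0, -0.4, 3.7]
width: 0.417
gripper_force: 81.9
```

```bash
python3 - <<'E'
from h import *
s=get_state(); print(cur(s))
for a in [(33,.5,18),(33.5,.4,16),(34.2,.4,13)]:
  P,Rt=pose(*a); print(a,rel(s,P,Rt))
E
```

```text
t 16.22 toe X 33.1 Y 0.0 z 0.3  yaw/pitch/roll [1.000e-02 1.831e+01 3.000e-02] F [-12.   -0.7   3.7] tau [-0.    2.13 -0.02] w 0.417
(33, 0.5, 18) (array([-0.008, -0.   ,  0.   ]), array([-0.004,  0.051,  0.004]))
(33.5, 0.4, 16) (array([-0.006, -0.   ,  0.038]), array([-0.004,  0.384,  0.004]))
(34.2, 0.4, 13) (array([-0.004,  0.   ,  0.092]), array([-0.004,  0.884,  0.004]))
```

Emit:
play_rows(rot=[[0,0.15,0],[0,0.3,0],[0,0.45,0],[0,0.6,0],[0,0.75,0],[0,0.88,0],[0,0.88,0],[0,0.88,0]], slide=[[0,0,0.015],[0,0,0.03],[0,0,0.045],[0,0,0.06],[0,0,0.075],[0,0,0.09],[0,0,0.09],[0,0,0.09]], fingers=[0.3,0.3,0.3,0.3,0.3,0.3,0.3,0.3])

```text
t: 16.88
tcp_pos: [0.5786, 0.0841, 0.0653]
orientation: [-0.002, 0.993, -0.013, -0.114]
force: [-13.7, -0.2, 5.4]
width: 0.419
gripper_force: 82.2
```

```bash
python3 - <<'E'
from h import *
s=get_state(); print(cur(s))
for a in [(34.6,.4,13),(34.9,.4,10),(35.2,.3,6)]:
  P,Rt=pose(*a); print(a,rel(s,P,Rt))
c=capture("side"); p=c["mtx"]@(np.linalg.inv(c["extrinsics"])@np.append(s["tcp_pos"],1))[:3]; u,v=(p[:2]/p[2]).astype(int)
cv2.imwrite("pics/c7.png",cv2.resize(c["color"][v-45:v+45,u-60:u+60],(800,600),interpolation=cv2.INTER_CUBIC))
E
```

```text
t 16.88 toe X 33.6 Y 0.0 z 0.2  yaw/pitch/roll [ 0.02 13.1   0.02] F [-13.7  -0.5   5.4] tau [0.04 2.53 0.02] w 0.419
(34.6, 0.4, 13) (array([ 0.031, -0.   , -0.013]), array([-0.004,  0.017,  0.003]))
(34.9, 0.4, 10) (array([ 0.018, -0.   ,  0.045]), array([-0.004,  0.517,  0.003]))
(35.2, 0.3, 6) (array([ 0.004, -0.   ,  0.127]), array([-0.004,  1.184,  0.003]))
```

View pics/c7.png

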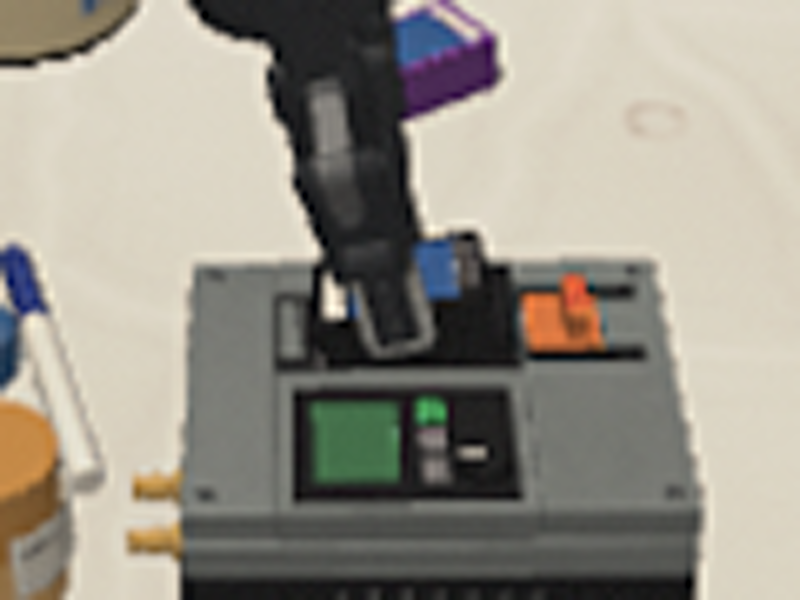

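The toe is under the lip at about (320,355) and the heel is still above the wall, clear of the catch. Force is 14 N, as the spring data predicts. I'll rock on while advancing.

Emit:
play_rows(rot=[[0,0.08,0],[0,0.16,0],[0,0.24,0],[0,0.32,0],[0,0.4,0],[0,0.45,0],[0,0.45,0],[0,0.45,0]], slide=[[0.01,0,0.003],[0.02,0,0.007],[0.022,0,0.014],[0.022,0,0.021],[0.022,0,0.03],[0.022,0,0.036],[0.022,0,0.036],[0.022,0,0.036]], fingers=[0.3,0.3,0.3,0.3,0.3,0.3,0.3,0.3])

```text
t: 17.6
tcp_pos: [0.5784, 0.0841, 0.0639]
orientation: [-0.001, 0.996, -0.013, -0.092]
force: [-17.6, 0.6, 6.8]
width: 0.419
gripper_force: 82.4
```

```bash
python3 - <<'E'
from h import *
s=get_state(); print(cur(s))
for a in [(35,.3,9),(35.2,.3,6),(35.4,.2,3)]:
  P,Rt=pose(*a); print(a,rel(s,P,Rt))
E
```

```text
t 17.60 toe X 34.3 Y 0.0 z 0.2  yaw/pitch/roll [ 0.02 10.5   0.02] F [-17.6   0.1   6.8] tau [0.04 3.07 0.04] w 0.419
(35, 0.3, 9) (array([0.011, 0.   , 0.021]), array([-0.003,  0.251,  0.004]))
(35.2, 0.3, 6) (array([-0.003,  0.   ,  0.08 ]), array([-0.003,  0.751,  0.003]))
(35.4, 0.2, 3) (array([-0.014,  0.   ,  0.144]), array([-0.003,  1.251,  0.003]))
```

Emit:
play_rows(rot=[[0,0.08,0],[0,0.16,0],[0,0.24,0],[0,0.32,0],[0,0.4,0],[0,0.42,0],[0,0.42,0],[0,0.42,0]], slide=[[-0.002,0,0.007],[-0.003,0,0.015],[-0.005,0,0.024],[-0.006,0,0.032],[-0.008,0,0.041],[-0.008,0,0.044],[-0.008,0,0.044],[-0.008,0,0.044]], fingers=[0.3,0.3,0.3,0.3,0.3,0.3,0.3,0.3])

```text
t: 18.27
tcp_pos: [0.5778, 0.0841, 0.0626]
orientation: [-0.001, 0.997, -0.013, -0.07]
force: [-17.7, 0.3, 8.3]
width: 0.422
gripper_force: 82.5
```

```bash
python3 - <<'E'
from h import *
s=get_state(); print(cur(s))
for a in [(35,.3,6),(35.2,.2,3),(35.2,0,0)]:
  P,Rt=pose(*a); print(a,rel(s,P,Rt))
E
```

```text
t 18.27 toe X 34.5 Y 0.0 z 0.2  yaw/pitch/roll [0.01 8.   0.02] F [-17.7  -0.2   8.3] tau [0.05 3.1  0.04] w 0.422
(35, 0.3, 6) (array([-0.001, -0.   ,  0.033]), array([-0.003,  0.333,  0.003]))
(35.2, 0.2, 3) (array([-0.014, -0.   ,  0.096]), array([-0.003,  0.833,  0.003]))
(35.2, 0, 0) (array([-0.03 , -0.   ,  0.164]), array([-0.003,  1.333,  0.003]))
```

Emit:
play_rows(rot=[[0,0.08,0],[0,0.16,0],[0,0.24,0],[0,0.32,0],[0,0.4,0],[0,0.5,0],[0,0.5,0],[0,0.5,0]], slide=[[-0.002,0,0.009],[-0.003,0,0.018],[-0.005,0,0.026],[-0.006,0,0.035],[-0.008,0,0.043],[-0.009,0,0.053],[-0.009,0,0.053],[-0.009,0,0.053]], fingers=[0.3,0.3,0.3,0.3,0.3,0.3,0.3,0.3])

```text
t: 18.93
tcp_pos: [0.5772, 0.0841, 0.0609]
orientation: [-0.001, 0.999, -0.013, -0.044]
force: [-18.4, -0.3, 6.9]
width: 0.419
gripper_force: 82.6
```

```bash
python3 - <<'E'
from h import *
s=get_state(); print(cur(s))
for a in [(35.2,.2,2.5),(35.2,0,0)]:
  P,Rt=pose(*a); print(a,rel(s,P,Rt))
c=capture("side"); p=c["mtx"]@(np.linalg.inv(c["extrinsics"])@np.append(s["tcp_pos"],1))[:3]; u,v=(p[:2]/p[2]).astype(int)
cv2.imwrite("pics/c8.png",cv2.resize(c["color"][v-45:v+45,u-60:u+60],(800,600),interpolation=cv2.INTER_CUBIC))
w=cloud(c); Rk=toolR(s)*R.from_euler("x",-np.pi)
q=R.from_euler("z",-YAW).apply(w.reshape(-1,3)-SEAT)*1e3
k=(abs(q[:,1])<17)&(q[:,2]>20)&(q[:,2]<60)
print([(x,np.round(np.median(q[k&(abs(q[:,0]-x)<1.5)][:,2]),1),(k&(abs(q[:,0]-x)<1.5)).sum()) for x in range(-40,-10,3)])
E
```

```text
t 18.93 toe X 34.9 Y 0.0 z 0.2  yaw/pitch/roll [0.02 4.99 0.02] F [-18.4  -0.7   6.9] tau [0.01 3.14 0.06] w 0.419
(35.2, 0.2, 2.5) (array([-0.009, -0.   ,  0.048]), array([-0.003,  0.415,  0.003]))
(35.2, 0, 0) (array([-0.025, -0.   ,  0.105]), array([-0.003,  0.832,  0.003]))
[(-40, np.float64(nan), np.int64(0)), (-37, np.float64(nan), np.int64(0)), (-34, np.float64(nan), np.int64(0)), (-31, np.float64(nan), np.int64(0)), (-28, np.float64(nan), np.int64(0)), (-25, np.float64(31.4), np.int64(9)), (-22, np.float64(31.3), np.int64(13)), (-19, np.float64(31.5), np.int64(12)), (-16, np.float64(31.5), np.int64(13)), (-13, np.float64(31.0), np.int64(13))]
  return _methods._mean(a, axis=axis, dtype=dtype,
  ret = ret.dtype.type(ret / rcount)
```

View pics/c8.png

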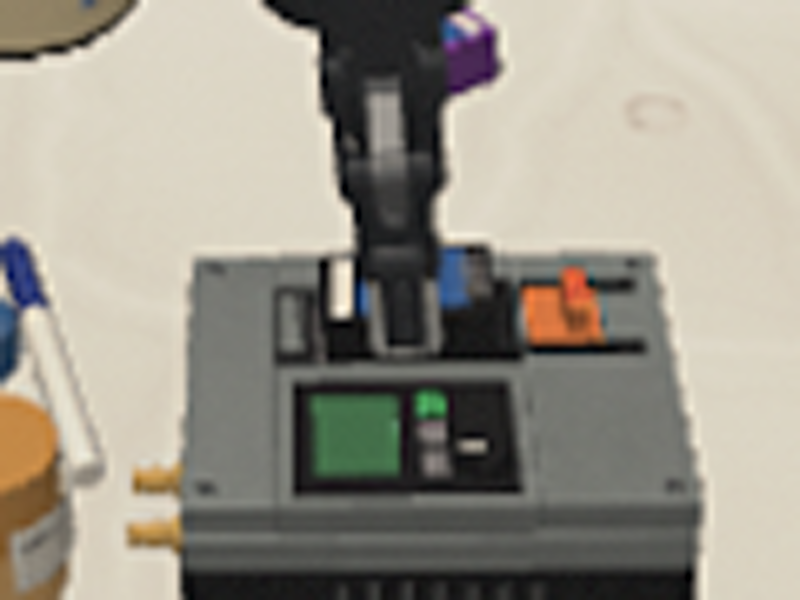

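The heel is now inside the bay and the pack is nearly flat (no force jump). Finishing the rock.

Emit:
play_rows(rot=[[0,0.13,0],[0,0.26,0],[0,0.39,0],[0,0.52,0],[0,0.65,0],[0,0.78,0],[0,0.83,0],[0,0.83,0]], slide=[[-0.003,0,0.016],[-0.007,0,0.032],[-0.012,0,0.047],[-0.016,0,0.062],[-0.021,0,0.078],[-0.026,0,0.095],[-0.028,0,0.1],[-0.028,0,0.1]], fingers=[0.3,0.3,0.3,0.3,0.3,0.3,0.3,0.3])

```text
t: 19.65
tcp_pos: [0.5762, 0.0842, 0.0581]
orientation: [-0.0, 1.0, -0.013, 0.0]
force: [-19.0, -0.2, 8.9]
width: 0.421
gripper_force: 83.1
```

```bash
python3 - <<'E'
from h import *
s=get_state(); print(cur(s))
for a in [(35,-.3,0)]:
  P,Rt=pose(*a); print(a,rel(s,P,Rt))
E
```

```text
t 19.65 toe X 35.2 Y 0.0 z 0.3  yaw/pitch/roll [ 0.02 -0.03  0.01] F [-19.   -0.7   8.9] tau [0.02 3.22 0.08] w 0.421
(35, -0.3, 0) (array([-0.007, -0.   ,  0.019]), array([-0.002, -0.005,  0.003]))
```

Emit:
play_rows(rot=[[0,0,0],[0,0,0],[0,0,0],[0,0,0],[0,0,0],[0,0,0],[0,0,0],[0,0,0]], slide=[[0,0,0.02],[-0.01,0,0.04],[-0.02,0,0.05],[-0.03,0,0.05],[-0.04,0,0.05],[-0.04,0,0.05],[-0.04,0,0.05],[-0.04,0,0.05]], fingers=[0.3,0.3,0.3,0.3,0.3,0.3,0.3,0.3])

```text
t: 20.32
tcp_pos: [0.5762, 0.0841, 0.0579]
orientation: [-0.0, 1.0, -0.013, 0.001]
force: [-20.0, -0.7, 22.0]
width: 0.42
gripper_force: 84.4
```

```bash
python3 - <<'E'
from h import *
s=get_state(); print(cur(s))
E
```

```text
t 20.32 toe X 35.2 Y -0.0 z 0.2  yaw/pitch/roll [ 0.02 -0.16  0.02] F [-19.9  -1.3  22. ] tau [-0.18  3.37  0.11] w 0.420
```

Emit:
play_rows(rot=[[0,0,0],[0,0,0],[0,0,0],[0,0,0],[0,0,0],[0,0,0],[0,0,0],[0,0,0]], slide=[[-0.02,0,0],[-0.04,0,0],[-0.06,0,0],[-0.07,0,-0.02],[-0.07,0,-0.02],[-0.07,0,-0.02],[-0.07,0,-0.02],[-0.07,0,-0.02]], fingers=[0.3,0.3,0.3,0.3,0.3,0.65,0.65,0.65])

```text
t: 20.98
tcp_pos: [0.577, 0.0842, 0.0578]
orientation: [-0.0, 1.0, -0.013, 0.005]
force: [-0.0, -0.3, -0.4]
width: 0.647
gripper_force: 0.0
```

```bash
python3 - <<'E'
from h import *
s=get_state(); print(cur(s))
E
```

```text
t 20.98 toe X 36.2 Y 0.0 z 0.4  yaw/pitch/roll [-0.01 -0.56  0.05] F [ 0.  -0.3 -0.4] tau [-0.   -0.02 -0.  ] w 0.647
```

Emit:
play_rows(rot=[[0,0,0],[0,0,0],[0,0,0],[0,0,0],[0,0,0],[0,0,0],[0,0,0],[0,0,0]], slide=[[0,0,-0.2],[0,0,-0.6],[0,0,-1.2],[0,0,-1.8],[0,0,-2.4],[0,0,-2.4],[0,0,-2.4],[0,0,-2.4]], fingers=[0.65,0.65,0.65,0.65,0.65,0.8,0.8,0.8])

```text
t: 21.65
tcp_pos: [0.5756, 0.0841, 0.1295]
orientation: [-0.0, 1.0, -0.013, 0.004]
force: [-0.7, -0.1, 0.1]
width: 0.8
gripper_force: 0.0
```

```bash
python3 - <<'E'
from h import *
s=get_state(); print(cur(s))
c=capture("wrist"); cs=capture("side")
for n,c_ in(("wrist",c),("side",cs)):
  w=cloud(c_); q=R.from_euler("z",-YAW).apply(w.reshape(-1,3)-SEAT)*1e3
  def z(x,y): 
    k=(abs(q[:,0]-x)<2)&(abs(q[:,1]-y)<3)&(q[:,2]<40)&(q[:,2]>-5); return round(float(np.median(q[k][:,2])),1) if k.any() else None
  print(n,"top",[[z(x,y) for x in range(-45,48,6)] for y in(-11,0,11)],"rim",z(0,30),z(0,-32),z(30,-32))
  k=(q[:,2]>22)&(q[:,2]<32)&(abs(q[:,0])<50)&(abs(q[:,1])<30); A=np.c_[q[k][:,:2],np.ones(k.sum())]
  print(np.linalg.lstsq(A,q[k][:,2],rcond=None)[0].round(4),cv2.minAreaRect(q[k][:,:2].astype(np.float32)))
cv2.imwrite("pics/c9.png",bev(c,.060))
E
```

```text
t 21.65 toe X 34.7 Y -0.1 z 72.0  yaw/pitch/roll [ 0.   -0.47  0.05] F [-0.7 -0.1  0.1] tau [-0.02  0.03  0.01] w 0.800
wrist top [[14.7, 14.3, None, 24.8, 25.3, 25.3, 25.3, 25.2, 25.3, 25.4, 25.2, 25.5, 24.1, 11.1, 12.0, 11.0], [14.8, 14.3, None, 24.9, 25.4, 25.4, 25.4, 25.4, 25.5, 25.3, 25.4, 25.3, 24.4, 11.1, 11.5, 11.1], [14.7, 14.4, None, 25.1, 25.2, 25.2, 25.4, 25.5, 25.3, 25.5, 25.2, 25.3, 23.8, 11.0, 11.9, 11.3]] rim 11.3 10.8 10.7
[-9.00000e-04  2.00000e-04  2.52056e+01] ((-10.444705963134766, 0.171905517578125), (38.12652587890625, 79.11581420898438), 89.92802429199219)
side top [[15.1, 13.5, 11.1, 26.0, 26.1, 26.1, 27.7, 27.7, 27.9, 26.5, 26.6, 25.6, 26.7, 11.7, 13.3, 12.5], [16.9, 15.8, 11.5, 27.3, 27.1, 26.2, 26.5, 28.3, 26.4, 26.7, 26.6, 28.2, 26.7, 12.5, 13.3, 13.1], [16.4, 14.0, 11.6, 27.0, 27.3, 28.0, 25.8, 27.4, 27.4, 26.7, 26.2, 27.6, 26.5, 12.2, 12.4, 13.3]] rim 12.5 None 11.2
[ 1.90000e-03 -2.75000e-02  2.65889e+01] ((-11.02505111694336, 2.8548431396484375), (39.062198638916016, 78.0636215209961), 88.26345825195312)
```

View pics/c9.png

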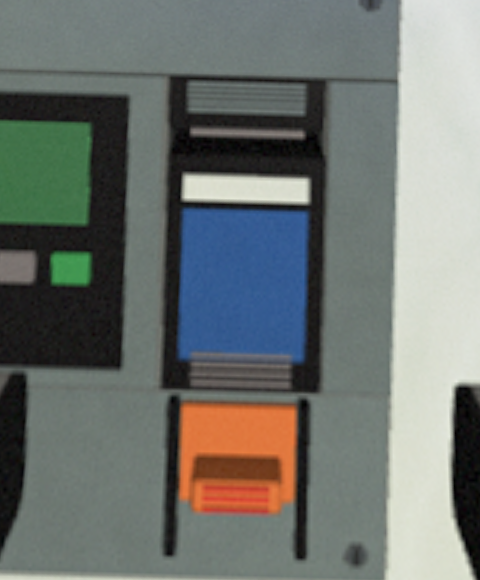

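The pack lies flat (slope under 0.1°) with its top 14.4 mm above the rim as measured, so it is seated. Its heel ledge shows against the wall at row about 390, the tongue is under the lip, and the catch is still open. Next I'll push the tab from behind with shut fingers.

Emit:
play_rows(rot=[[0,-0.08,0],[0,-0.08,0],[0,-0.08,0],[0,-0.08,0],[0,-0.08,0],[0,-0.08,0],[0,-0.08,0],[0,-0.08,0]], slide=[[-0.8,0,0],[-1.6,0,0],[-2.52,0,0],[-2.52,0,0],[-2.52,0,0],[-2.52,0,0],[-2.52,0,0],[-2.52,0,0]], fingers=[0,0,0,0,0,0,0,0], force=20)

```text
t: 22.42
tcp_pos: [0.5009, 0.0861, 0.1288]
orientation: [-0.0, 1.0, -0.013, 0.0]
force: [1.0, 0.0, 0.6]
width: -0.004
gripper_force: 0.0
```

```bash
cat >> h.py <<'E'
def tcpbay(s): return (R.from_euler("z",-YAW).apply(s["tcp_pos"]-SEAT*[1,1,0])*1e3).round(1),R.from_euler("z",-YAW).apply(s["force"]).round(1),s["width"],s["t"]
E
python3 - <<'E'
from h import *
s=get_state(); print(tcpbay(s),cur(s)[-90:])
for x,z in((-76,.064),(-69,.064)): print(rel(s,SEAT*[1,1,0]+R.from_euler("z",YAW).apply([x/1e3,.0003,z])))
E
```

```text
(array([-7.410e+01, -1.000e-01,  1.288e+02]), array([1. , 0.1, 0.6]), -0.003754620448780162, 22.4167)  71.0  yaw/pitch/roll [-0.01 -0.01  0.05] F [1.  0.1 0.6] tau [ 0.03  0.01 -0.05] w -0.004
(array([-0.062, -0.011,  2.16 ]), array([0., 0., 0.]))
(array([ 0.171, -0.011,  2.16 ]), array([0., 0., 0.]))
```

Emit:
play_rows(rot=[[0,0,0],[0,0,0],[0,0,0],[0,0,0],[0,0,0],[0,0,0],[0,0,0],[0,0,0]], slide=[[-0.06,-0.01,0.4],[-0.06,-0.01,0.8],[-0.06,-0.01,1.2],[-0.06,-0.01,1.6],[-0.06,-0.01,1.85],[-0.06,-0.01,2.0],[-0.06,-0.01,2.13],[-0.06,-0.01,2.13]], fingers=[0,0,0,0,0,0,0,0])

```text
t: 23.08
tcp_pos: [0.4984, 0.0865, 0.0647]
orientation: [-0.0, 1.0, -0.013, -0.0]
force: [0.1, -0.3, -0.9]
width: 0.001
gripper_force: 0.0
```

Emit:
play_rows(rot=[[0,0,0],[0,0,0],[0,0,0],[0,0,0],[0,0,0],[0,0,0],[0,0,0],[0,0,0]], slide=[[0.04,0,0],[0.08,0,0],[0.12,0,0],[0.16,0,0],[0.2,0,0],[0.22,0,0],[0.22,0,0],[0.22,0,0]], fingers=[0,0,0,0,0,0,0,0])

```text
t: 23.75
tcp_pos: [0.505, 0.0863, 0.0651]
orientation: [-0.0, 1.0, -0.013, -0.0]
force: [0.4, -0.1, 0.4]
width: 0.002
gripper_force: 0.0
```

```bash
python3 - <<'E'
from h import *
s=get_state(); print(tcpbay(s))
E
```

```text
(array([-70.1,   0.3,  65.1]), array([ 0.4, -0.1,  0.4]), 0.0022350238362235987, 23.75)
```

Emit:
play_rows(rot=[[0,0,0],[0,0,0],[0,0,0],[0,0,0],[0,0,0],[0,0,0],[0,0,0],[0,0,0]], slide=[[0.04,0,0],[0.08,0,0],[0.12,0,0],[0.16,0,0],[0.2,0,0],[0.24,0,0],[0.27,0,0],[0.27,0,0]], fingers=[0,0,0,0,0,0,0,0])

```text
t: 24.42
tcp_pos: [0.5133, 0.0861, 0.0651]
orientation: [-0.0, 1.0, -0.013, 0.0]
force: [-1.5, 0.5, 1.5]
width: -0.002
gripper_force: 0.4
```

```bash
python3 - <<'E'
from h import *
s=get_state(); print(tcpbay(s))
E
```

```text
(array([-61.8,   0.3,  65.1]), array([-1.5,  0.4,  1.5]), -0.0023128827042132472, 24.4167)
```

Friction-level force only (about 2 N). Continue until the stop is felt.

Emit:
play_rows(rot=[[0,0,0],[0,0,0],[0,0,0],[0,0,0],[0,0,0],[0,0,0],[0,0,0],[0,0,0]], slide=[[0.01,0,0],[0.02,0,0],[0.03,0,0],[0.04,0,0],[0.05,0,0],[0.06,0,0],[0.06,0,0],[0.06,0,0]], fingers=[0,0,0,0,0,0,0,0])

```text
t: 25.08
tcp_pos: [0.5141, 0.0861, 0.065]
orientation: [-0.0, 1.0, -0.013, -0.001]
force: [-6.2, -0.2, 2.9]
width: 0.004
gripper_force: 3.3
```

```bash
python3 - <<'E'
from h import *
s=get_state(); print(tcpbay(s))
E
```

```text
(array([-61. ,   0.3,  65. ]), array([-6.2, -0.4,  2.9]), 0.0036890954800105624, 25.0833)
```

Emit:
play_rows(rot=[[0,0,0],[0,0,0],[0,0,0],[0,0,0],[0,0,0],[0,0,0],[0,0,0],[0,0,0]], slide=[[0.01,0,0],[0.02,0,0],[0.03,0,0],[0.04,0,0],[0.04,0,0],[0.04,0,0],[0.04,0,0],[0.04,0,0]], fingers=[0,0,0,0,0,0,0,0])

```text
t: 25.75
tcp_pos: [0.5142, 0.0861, 0.0648]
orientation: [-0.0, 1.0, -0.013, -0.002]
force: [-12.0, 1.1, 8.2]
width: -0.006
gripper_force: 6.0
```

Emit:
play_rows(rot=[[0,0,0],[0,0,0],[0,0,0],[0,0,0],[0,0,0],[0,0,0],[0,0,0],[0,0,0]], slide=[[-0.1,0,0],[-0.3,0,0],[-0.5,0,0],[-0.5,0,-0.6],[-0.5,0,-1.4],[-0.5,0,-2.2],[-0.5,0,-2.6],[-0.5,0,-2.6]], fingers=[0,0,0,0,0,0,0,0])

```text
t: 26.42
tcp_pos: [0.5023, 0.0865, 0.1457]
orientation: [-0.001, 1.0, -0.013, 0.003]
force: [-1.1, -0.1, -0.1]
width: 0.002
gripper_force: 0.0
```

Emit:
play_rows(rot=[[0,0,0],[0,0,0],[0,0,0],[0,0,0],[0,0,0],[0,0,0],[0,0,0],[0,0,0]], slide=[[0.7,0,0],[1.4,0,0],[2,0,0],[2,0,0],[2,0,0],[2,0,0],[2,0,0],[2,0,0]], fingers=[0,0,0,0,0,0,0,0])

```text
t: 27.08
tcp_pos: [0.5605, 0.0849, 0.143]
orientation: [-0.0, 1.0, -0.013, -0.0]
force: [-0.4, 0.5, 0.8]
width: 0.0
gripper_force: 0.0
```

```bash
python3 - <<'E'
from h import *
s=get_state(); print(tcpbay(s))
c=capture("wrist"); w=cloud(c); q=R.from_euler("z",-YAW).apply(w-SEAT)*1e3; C=c["color"].astype(int)
k=(q[...,2]>22)&(q[...,2]<32)&(abs(q[...,0])<34)&(abs(q[...,1])<30); A=np.c_[q[k][:,:2],np.ones(k.sum())]
print(np.linalg.lstsq(A,q[k][:,2],rcond=None)[0].round(4),cv2.minAreaRect(q[k][:,:2].astype(np.float32)))
o=(C[...,2]>C[...,0]+60)&(C[...,2]>140)&(abs(q[...,1])<30)&(q[...,0]<-20)
for lo,hi in((12,18),(22,30)):
  m=o&(q[...,2]>lo)&(q[...,2]<hi); print(m.sum(),np.percentile(q[m],[2,98],axis=0).round(1))
cv2.imwrite("pics/c10.png",bev(c,.060))
E
```

```text
(array([-14.6,   0.3, 143. ]), array([-0.4,  0.4,  0.8]), 0.0003923944594048791, 27.0833)Traceback (most recent call last):
  File "<stdin>", line 3, in <module>
  File "scipy/spatial/transform/_rotation.pyx", line 2580, in scipy.spatial.transform._rotation.Rotation.apply
ValueError: Expected input of shape (3,) or (P, 3), got (420, 560, 3).
```

```bash
python3 - <<'E'
from h import *
c=capture("wrist"); w=cloud(c); q=(R.from_euler("z",-YAW).apply(w.reshape(-1,3)-SEAT)*1e3).reshape(w.shape); C=c["color"].astype(int)
k=(q[...,2]>22)&(q[...,2]<32)&(abs(q[...,0])<31)&(abs(q[...,1])<30); A=np.c_[q[k][:,:2],np.ones(k.sum())]
print(np.linalg.lstsq(A,q[k][:,2],rcond=None)[0].round(4),cv2.minAreaRect(q[k][:,:2].astype(np.float32)))
o=(C[...,2]>C[...,0]+60)&(C[...,2]>140)&(abs(q[...,1])<30)&(q[...,0]<-20)
for lo,hi in((12,18),(22,30)):
  m=o&(q[...,2]>lo)&(q[...,2]<hi); print(m.sum(),np.percentile(q[m],[2,98],axis=0).round(1))
cv2.imwrite("pics/c10.png",bev(c,.060))
E
```

```text
[-4.70000e-03 -7.00000e-04  2.52363e+01] ((0.7430686950683594, 0.13908958435058594), (38.11573028564453, 56.74776840209961), 89.95181274414062)
517 [[-52.1 -13.7  13.3]
 [-32.4  14.2  15.8]]
3 [[-44.7  11.2  24.1]
 [-42.6  11.2  24.8]]
```

View pics/c10.png

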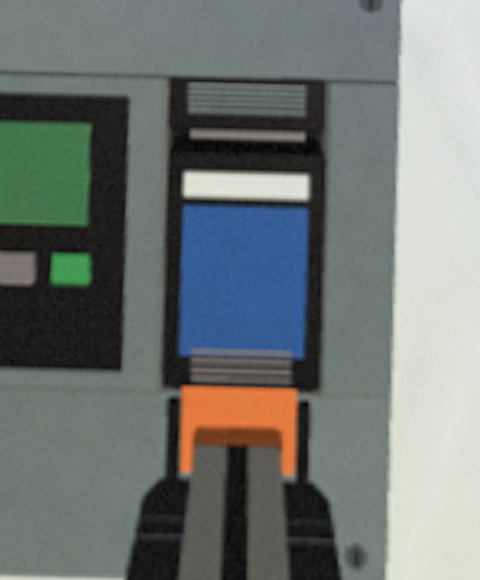

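The catch plate now runs over the heel ledge with its rear edge moved 7.6 mm (full travel), and a hard stop was felt. The pack is still flat, the bystanders are untouched and the robot is clear.

```bash
python3 -c "
from plant import hand_in; print(hand_in())"
```

```text
the job is handed in; nothing more can be done
None
```

The pack is seated flat on the bay floor with its toe under the lip and the orange catch slid fully over its heel. Nothing else was touched, and I handed the job in at about 27 s; the hand-in gave back no verdict.

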